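# Bring the power-carving bench live in the right order

### The arm

A 7-joint arm with a two-finger parallel gripper is mounted at the origin on the work surface. World frame = base frame: x ahead of the robot, y to its left, z up, the work surface at z = 0. Lengths are in mm, angles in rad, forces in N, time in s.
With the tool pointing down it reaches from about 425 to 950 mm from the base axis. Payload 4.7 kg.
Tool frame: the origin (TCP) lies at the very end of the fingers, on their centre line; the grasp point (between the pads) lies 19 mm behind it (r.hold_point_z is the distance from the TCP to the grasp point, in mm); z points along the fingers, y is the line along which they close (so a half turn about z gives the same grasp; the last joint's range is limited). The gripper opens to 87 mm and grips with 3 to 60 N. Pads are 19 mm wide; open, the fingers measure 117 mm over their backs; the gripper's body (75 mm by 190 mm) begins 51 mm behind the grasp point.
Start: joints at [-0.029, 0.469, -0.049, 1.532, 0.024, 1.141, -0.082], TCP at [675.018, 0.046, 222.573] pointing down, gripper open.
Joint ranges: [-2.59, 2.59], [-0.33, 1.99], [-1.39, 1.29], [0.1, 2.45], [-1.04, 4.18], [0.21, 1.99], [-2.66, 2.66]. Speed limits (rad/s): [2.57, 2.57, 3.14, 3.14, 3.14, 3.14, 3.14].

### API

Orientations are given as a unit quaternion [x, y, z, w].
In Python, from plant import sensors, cams, ticket, r gives the robot as it stands.
- The arm moves only by the tool apply_moves, never from a script. Its argument "series" is a list of rows, each an object of numbers: "dx", "dy", "dz": the shift along the tool's x, y, z in m; "ax", "ay", "az": the turn, a rotation vector about the tool's x, y, z in degrees. A call has 1 to 20 rows; each row is the pose to reach, as a shift and turn from the pose commanded when the call began, along the tool's axes at that moment; what a row does not reach only later rows make up. A row lasts 1/10 s, in which the tool goes at most 50 mm and 8.59 degrees, less where a joint would pass 70% of its speed; a pose out of reach is approached as far as the arm can. A call with a gripper value outside its range is refused whole. "claw" is the finger opening in m, from 0 to 0.087, set as the call begins (left out, the last holds). The fingers move at their own pace and stop on an object; "force" is the grip in N (left out, the last holds). Time passes only in rows, so rows that repeat a pose let the fingers close. It gives the time, the measured TCP pose, the force, the opening and the grip force at its end, in the units of the state.
- sensors.read_state(): the state, without advancing time (a new reading comes with each control period).
- cams.grab_frame(name): name is "scene" or "side" or "wrist"; returns the picture (400x640x3 uint8, red, green, blue); there is no depth.
- cams.camera_params(name): a dict with "fov_y" (degrees; the focal length in pixels is half the picture's height over the tangent of half this angle, whatever the lens; pixels are square), "cx", "cy" (the principal point, pixels), "world_from_camera" (4x4, takes a point from camera to world coordinates); the wrist camera has in their place "mount" (4x4, takes a point from camera to tool coordinates, whose origin is the TCP and whose axes are the flange's). Camera axes: x right, y down, z forward; pixel columns grow to the right and rows downward; lengths in mm; the calibration is good to about 2 mm. A picture is of the moment at which its call begins: read the wrist's pose just before it. camera_params takes no time and is no camera call.
- ticket.sign_off(): hands the job in; it is judged then, once.
Trained networks look in the newest picture that a camera, given by its name, has taken for a name from the list of things; names that differ only in an ending like _2 or _b are one class to them, and where a whole thing is asked for, a point or a joint stands for the part that bears it (a point fixed in the world has none). Each returns a list of dicts, best first, with "score" (0 to 1); they miss things now and then, are a little off and sometimes report something else, mostly with a low value. They report only what shows in the picture. A call takes as long as a camera call.
- cams.search_frame(camera, thing): "rect" ([left, top, right, bottom] in pixels, round what is visible of it).
The state is a dict: "t": time; "joint_positions": joint angles; "joint_vel": joint speeds; "joint_efforts": joint torques, N m; "tool_pos": TCP position; "eef_rot": TCP orientation; "wrist_force": force on the tool from outside, world axes, zero at the start; "moment": the same for the moment, N m; "gripper_width": finger opening in mm; "gripper_force": force on a finger pad.
Only numpy, scipy, OpenCV 4.12 (cv2) and the standard library are available. Lean on these libraries where they do the work, as an engineer would, in place of code of your own. Each camera call takes 0.05 s, during which the arm holds its last target. There are 200 camera calls.

### The job

Get the carving bench ready to work: with the fingertips lightly press the switch on the power strip fully on, then the switch on top of the dust collector, and only then the switch on the carver's control box, so that dust is already being drawn when the carver comes live. On each rocker press the raised half, the one with the white dot. Leave the speed knob, the handpiece in its cradle and everything loose on the bench where they are, and finish with the hand clear.

Things in the scene. Friction and masses are not known exactly. Their poses are not given: they have to be found in the camera images.
- strip: aluminium power strip, 66 x 252 x 45 mm (its x, y, z), lying on the bench, fixed; origin at the centre of its underside, z up. Three round sockets along its length, the two at its -y end with round black plugs in them that stand 22 mm above the top; the switch is at its +y end
- strip_switch (a joint): black rocker switch on the flat top of the strip, pivot at (0, 82, 51) mm in the strip's frame along y; white-dotted half on the -x side; 40 mm long across the pivot, 28 mm wide. 0 = off: dotted half up 0.40 rad from the panel, other half level with it. 0.40 = on: dotted half level. Takes 1 to 4 N; stays where left; at its stop gives 1 mm per 5 N. Bezel 3 mm high.
- strip_switch_press (a point): on the top of the switch's dotted half, mid width, 15 mm out from the pivot (the half is 20 mm long). When off it is 5.8 mm above the pivot along the panel's normal; when on, level with it. Moves with the rocker; when off its x axis points along the panel from the dotted half to the other, its z axis out of the panel
- collector: bench dust collector: grey sheet-steel box 230 x 300 x 205 mm (its x, y, z), fixed; origin at the centre of its underside, z up. Slatted intake grille on its -x face; a black carrying handle on its flat top (along its y at x = 45 mm, y from -91 to 31 mm, 36 mm high)
- collector_switch (a joint): black rocker switch on the flat top of the collector, pivot at (-66, 85, 212) mm in its frame along y; white-dotted half on the -x (grille) side; 48 mm long across the pivot, 34 mm wide. 0 = off: dotted half up 0.40 rad from the panel, other half level with it. 0.40 = on: dotted half level. Takes 1 to 4 N; stays where left; at its stop gives 1 mm per 5 N. Bezel 3 mm high.
- collector_switch_press (a point): on the top of the switch's dotted half, mid width, 18 mm out from the pivot (the half is 24 mm long). When off it is 7 mm above the pivot along the panel's normal; when on, level with it. Moves with the rocker; when off its x axis points along the panel from the dotted half to the other, its z axis out of the panel
- carver_box: control box of a micromotor carver, 130 x 150 mm (its x, y), fixed; origin at the centre of its underside, z up. Its flat top slopes up at 0.12 rad from its -x edge (60 mm high) to its +x edge (76 mm high). On it: the switch at +y near -x, a dark display behind it, the round speed knob at -y. The handpiece's cradle sticks out 50 mm at -y
- carver_switch (a joint): black rocker switch on the sloping panel, pivot at (-31, 36, 71) mm in the box's frame along y; white-dotted half on the -x (lower) side; 44 mm long across the pivot, 30 mm wide. 0 = off: dotted half up 0.40 rad from the panel, other half level with it. 0.40 = on: dotted half level. Takes 1 to 4 N; stays where left; at its stop gives 1 mm per 5 N. Bezel 3 mm high.
- carver_switch_press (a point): on the top of the switch's dotted half, mid width, 16.5 mm out from the pivot (the half is 22 mm long). When off it is 6.4 mm above the pivot along the panel's normal; when on, level with it. Moves with the rocker; when off its x axis points along the panel from the dotted half to the other, its z axis out of the panel
- knob_mark (a point): white pointer line on the rim of the speed knob's top; the knob is black, 34 mm across, 17 mm high, its centre at about (9, -42) mm in the control box's frame, and turns freely by hand; it must not be turned
- handpiece: carver's steel handpiece, 27 mm thick and 160 mm long with its bur, lying loose along the control box's x in the cradle, at about y = -106 mm in the box's frame, its top 67 mm above the bench; origin under its middle, 40 mm above the bench
- barrel0: turned wooden call barrel, 37 mm across and 78 mm high, standing loose in front of the power strip; origin at the centre of its underside
- barrel1: another turned call barrel of the same shape, 37 mm across and 78 mm high, standing loose behind the power strip; origin at the centre of its underside
- gouge: carving gouge with a pale wooden handle, 220 mm long and 29 mm high, lying loose in front of the control box; origin on the bench under its middle, x towards its blade
- tape: roll of masking tape, 104 mm across and 48 mm high, lying loose at the back left; origin at the centre of its underside
- mallet: round carver's mallet standing loose on its head, 90 mm across and 245 mm high, at the back, left of the decoy; origin at the centre of its underside
- glue: glue bottle, 58 mm across and 150 mm high, standing loose at the back right; origin at the centre of its underside
- decoy: unpainted duck decoy, 210 mm long, 110 mm wide and 132 mm high, standing loose at the back; origin at the centre of its underside, its head towards its -x

How it is judged (in metres and radians):
On the way, in this order (a step that is already met when the one before it is completed fails the run):
1. the power strip is switched on, the collector and the carver still off (value of joint strip_switch above 0.3 rad and value of joint each of collector_switch, carver_switch below 0.1 rad), for 0.2 s.
2. the dust collector is switched on, the carver still off (value of joint each of strip_switch, collector_switch above 0.3 rad and value of joint carver_switch below 0.1 rad), for 0.2 s.
3. the carver is switched on as well (value of joint each of strip_switch, collector_switch, carver_switch above 0.3 rad), for 0.2 s.
At the end, for the whole second after the job is handed in: all three rockers stand at on (more than 0.30 of their 0.40 rad), the speed knob's mark is within 8 mm of where it was and every loose thing within 20 mm of where it was (all of step 3 and distance of knob_mark from where it was at the start of the episode below 0.008 m and distance of each of handpiece, barrel0, barrel1, gouge, tape, mallet, glue, decoy from where it was at the start of the episode below 0.02 m); the robot touches nothing.
It fails at once if the power strip, the dust collector or the control box pressed harder than 30 N (contact force between the fingers and strip above 30 N or contact force between the fingers and collector above 30 N or contact force between the fingers and carver_box above 30 N).
It fails at once if a loose thing lifted, carried or pushed more than 20 mm from its place (distance of any of handpiece, barrel0, barrel1, gouge, tape, mallet, glue, decoy from where it was at the start of the episode above 0.02 m).
It fails at once if the speed knob turned (its mark moved more than 8 mm) (distance of knob_mark from where it was at the start of the episode above 0.008 m).
It also fails if it takes over 58 s, if anything falls off the work surface, if the arm or the gripper's body presses on something with over 40 N, if the wrist force passes 120 N, or if a joint passes its speed limit or range.

## Working session

There is one attempt and no reset: what is moved stays moved. The work goes in short steps, Python scripts to look and compute and a tool call to move; the robot and the scene stay as the last step left them, time stands still between calls to the robot, and variables do not carry over. Pictures are saved under pics/ and viewed, at most 10 in all, crops included, and the job is handed in when it is done.

Besides the shell and the picture viewer there is one more tool, called after "Request:" in YAML: its name, and indented under it one key for each argument. apply_moves: Moves the arm, as the interface text tells. Its arguments: {"type":"object","properties":{"series":{"type":"array","items":{"type":"object","properties":{"dx":{"type":"number"},"dy":{"type":"number"},"dz":{"type":"number"},"ax":{"type":"number"},"ay":{"type":"number"},"az":{"type":"number"}}}},"claw":{"type":"number"},"force":{"type":"number"}},"required":["series"]}

```bash
mkdir -p pics
cat > h.py <<'E'
import numpy as np, cv2
from plant import sensors, cams, ticket, r
from scipy.spatial.transform import Rotation as R
def cam(n):
    p=cams.camera_params(n); f=200/np.tan(np.radians(p['fov_y'])/2)
    if 'mount' in p:
        s=sensors.read_state(); T=np.eye(4); T[:3,:3]=R.from_quat(s['eef_rot']).as_matrix(); T[:3,3]=s['tool_pos']
        M=T@np.array(p['mount'])
    else: M=np.array(p['world_from_camera'])
    return f,p['cx'],p['cy'],M
def ray(c,u,v):
    f,cx,cy,M=c; d=M[:3,:3]@np.array([(u-cx)/f,(v-cy)/f,1]); return M[:3,3],d
def atz(c,u,v,z):
    o,d=ray(c,u,v); return o+d*(z-o[2])/d[2]
def proj(c,P):
    f,cx,cy,M=c; q=M[:3,:3].T@(np.asarray(P)-M[:3,3]); return f*q[0]/q[2]+cx,f*q[1]/q[2]+cy
def tri(rs):
    A=0;b=0
    for o,d in rs:
        d=d/np.linalg.norm(d);Q=np.eye(3)-np.outer(d,d);A=A+Q;b=b+Q@o
    return np.linalg.solve(A,b)
E
python3 - <<'E'
from h import *
for n in ['scene','side','wrist']:
    c=cam(n); im=cams.grab_frame(n); cv2.imwrite(f'pics/{n}0.png',im[:,:,::-1])
    print(n,c[0],c[1:3],c[3].round(2).tolist(), {k:v for k,v in cams.camera_params(n).items() if k not in('world_from_camera','mount')})
    for t in ['strip_switch','collector_switch','carver_switch','strip','collector','carver_box']:
        print(t,[(np.round(d['rect']).tolist(),round(d['score'],2)) for d in cams.search_frame(n,t)[:2]])
s=sensors.read_state();print(s['tool_pos'],s['eef_rot'],s['t'])
E
```

```text
scene 376.60367693317517 (324.63579748296394, 202.69772654483725) [[0.69, 0.43, -0.58, 1186.59], [0.72, -0.41, 0.56, -621.16], [0.01, -0.81, -0.59, 786.04], [0.0, 0.0, 0.0, 1.0]] {'fov_y': 55.942169347059036, 'cx': 324.63579748296394, 'cy': 202.69772654483725}
strip_switch []
collector_switch [([198.0, 233.0, 225.0, 251.0], 0.83)]
carver_switch []
strip [([359.0, 175.0, 423.0, 207.0], 0.75)]
collector [([72.0, 204.0, 255.0, 368.0], 0.95)]
carver_box [([273.0, 214.0, 352.0, 267.0], 0.64)]
side 514.4954386134997 (327.38636799422073, 198.89608103661902) [[-0.79, -0.44, 0.42, 47.2], [-0.61, 0.6, -0.52, 674.16], [-0.02, -0.67, -0.75, 1128.61], [0.0, 0.0, 0.0, 1.0]] {'fov_y': 42.48523109133682, 'cx': 327.38636799422073, 'cy': 198.89608103661902}
strip_switch [([209.0, 336.0, 230.0, 358.0], 0.47)]
collector_switch [([409.0, 109.0, 423.0, 125.0], 0.48), ([335.0, 223.0, 355.0, 240.0], 0.34)]
carver_switch [([340.0, 224.0, 359.0, 236.0], 0.66)]
strip [([198.0, 292.0, 304.0, 380.0], 0.93), ([286.0, 328.0, 300.0, 354.0], 0.66)]
collector [([381.0, 77.0, 501.0, 193.0], 0.68), ([309.0, 190.0, 380.0, 259.0], 0.31)]
carver_box [([312.0, 189.0, 381.0, 260.0], 0.87)]
wrist 353.255421811514 (328.37238006376805, 196.029607958639) [[1.0, -0.0, 0.0, 675.06], [-0.0, -0.96, -0.29, 79.23], [0.0, 0.29, -0.96, 385.23], [0.0, 0.0, 0.0, 1.0]] {'fov_y': 59.033830956916375, 'cx': 328.37238006376805, 'cy': 196.029607958639}
strip_switch []
collector_switch []
carver_switch [([142.0, 178.0, 201.0, 211.0], 0.67)]
strip [([107.0, 94.0, 136.0, 254.0], 0.62), ([359.0, 85.0, 462.0, 334.0], 0.49)]
collector [([357.0, 86.0, 462.0, 334.0], 0.59)]
carver_box [([139.0, 138.0, 286.0, 328.0], 0.86)]
[6.75002624e+02 4.53329163e-02 2.22552914e+02] [7.07094074e-01 7.07119488e-01 1.70690616e-05 1.13425382e-05] 1.05
```

View pics/side0.png

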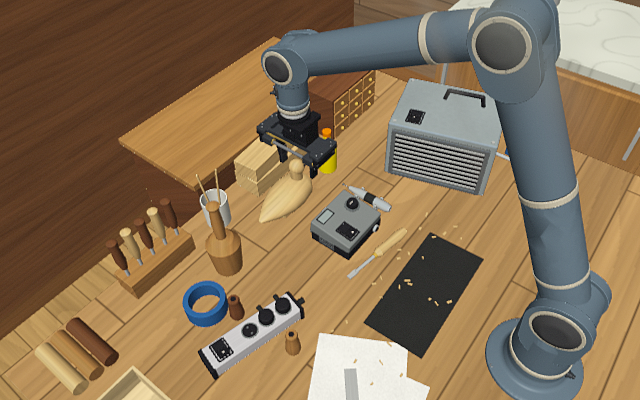

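View pics/scene0.png

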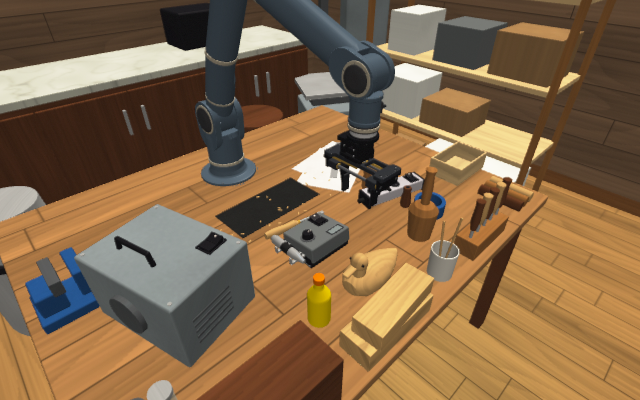

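View pics/wrist0.png

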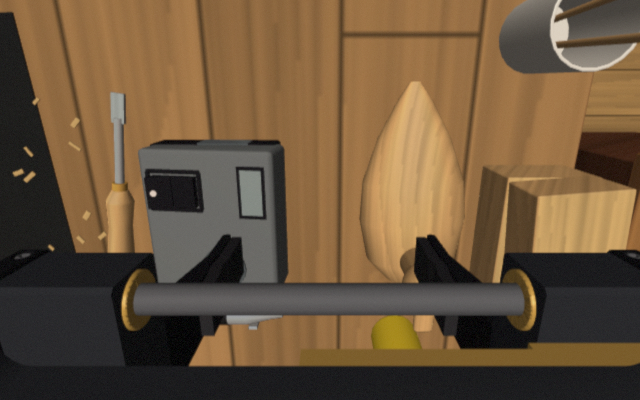

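Run:
```python
from h import *
S,C,W=cam('side'),cam('scene'),cam('wrist')
print('coll',tri([ray(S,415,117),ray(C,211,242)]))
print('coll z212',atz(S,415,117,212),atz(C,211,242,212))
print('carver',tri([ray(S,348,231),ray(W,174,191)]),atz(W,174,191,71),'dot',atz(W,153,194,77), 'tri scene',tri([ray(C,318,218),ray(W,174,191)]))
print('strip',atz(S,220,347,51))
# edges for yaw
for n,a,b,z in [('strip',(203,348),(285,301),45),('strip short',(203,348),(212,372),45),('coll front top',(389,125),(492,156),205),('coll side top',(389,125),(411,81),205)]:
    p,q=atz(S,*a,z),atz(S,*b,z); print(n,p.round(),q.round(),np.degrees(np.arctan2(*(q-p)[1::-1])))
p,q=atz(W,147,170,71),atz(W,151,207,71);print(p,q,np.degrees(np.arctan2(*(q-p)[1::-1])))
```

```text
coll [ 550.60008035 -361.40423926  206.7485484 ]
coll z212 [ 548.08139674 -354.57069377  212.        ] [ 555.46754678 -364.16546364  212.        ]
carver [529.04420778 -13.91365439  63.13956579] [532.70776228 -11.4537376   71.        ] dot [515.97391174 -12.54182668  77.        ] tri scene [532.29568697 -11.46045568  73.19714407]
strip [571.14743984 417.27576702  51.        ]
strip [603. 441.  45.] [533. 238.  45.] -108.95273227373083
strip short [603. 441.  45.] [546. 468.  45.] 154.56836231934065
coll front top [ 592. -291.  205.] [ 311. -343.  205.] -169.3524541356874
coll side top [ 592. -291.  205.] [ 649. -502.  205.] -74.7400018496213
[510.73229092   8.42960916  71.        ] [509.15591323 -27.04774025  71.        ] -92.54417029617584
```

Run:
```python
from h import *
S=cam('side')
for n,u,v,z in [('mallet',228,262,0),('mallettop',215,203,245),('barrel0',292,350,0),('barrel1',236,316,0),('tape',205,300,20),('glue',328,168,20)]:
    print(n,atz(S,u,v,z).round())
```

```text
mallet [753. 221.   0.]
mallettop [740. 219. 245.]
barrel0 [456. 309.   0.]
barrel1 [623. 324.   0.]
tape [705. 344.  20.]
glue [ 741. -204.   20.]
```

Request:
apply_moves:
  series:
    - {"dx": 0.05,"dy": -0.02,"az": -8}
    - {"dx": 0.1,"dy": -0.035,"az": -16}
    - {"dx": 0.145,"dy": -0.05,"az": -24}
    - {"dx": 0.19,"dy": -0.055,"az": -32}
    - {"dx": 0.235,"dy": -0.055,"az": -40}
    - {"dx": 0.28,"dy": -0.055,"az": -48}
    - {"dx": 0.325,"dy": -0.055,"az": -56}
    - {"dx": 0.37,"dy": -0.055,"az": -64}
    - {"dx": 0.4,"dy": -0.055,"az": -71}
    - {"dx": 0.4,"dy": -0.055,"az": -71}
    - {"dx": 0.4,"dy": -0.055,"az": -71}
    - {"dx": 0.4,"dy": -0.055,"az": -71}
  claw: 0

```text
invalid input at $.series[0]: expected keys dx, dy, dz, ax, ay, az
```

Run:
```python
from h import *
c=cam('wrist'); im=cams.grab_frame('wrist'); cv2.imwrite('pics/w1.png',im[:,:,::-1])
print([(np.round(d['rect']).tolist(),round(d['score'],2)) for d in cams.search_frame('wrist','strip_switch')[:2]])
s=sensors.read_state();print(s['tool_pos'],s['t'],s['gripper_width'],s['wrist_force'])
print(proj(c,s['tool_pos']))
np.save('w1.npy',np.array(c,dtype=object),allow_pickle=True)
```

```text
[]
[6.75002752e+02 4.54187284e-02 2.22566596e+02] 1.15 87.24883256633865 [-0.58570408  0.17632232  0.12309323]
(np.float64(327.8240905388494), np.float64(252.12212794588606))
```

View pics/w1.png

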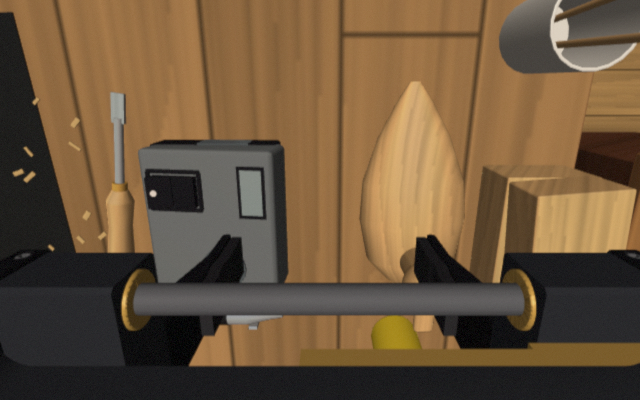

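The move was refused because every row needs all six keys, so the picture is the same as before: carver switch at (174,191). Sending it again in full.

Request:
apply_moves:
  series:
    - {"dx": 0.05,"dy": -0.02,"dz": 0,"ax": 0,"ay": 0,"az": -8}
    - {"dx": 0.1,"dy": -0.035,"dz": 0,"ax": 0,"ay": 0,"az": -16}
    - {"dx": 0.145,"dy": -0.05,"dz": 0,"ax": 0,"ay": 0,"az": -24}
    - {"dx": 0.19,"dy": -0.055,"dz": 0,"ax": 0,"ay": 0,"az": -32}
    - {"dx": 0.235,"dy": -0.055,"dz": 0,"ax": 0,"ay": 0,"az": -40}
    - {"dx": 0.28,"dy": -0.055,"dz": 0,"ax": 0,"ay": 0,"az": -48}
    - {"dx": 0.325,"dy": -0.055,"dz": 0,"ax": 0,"ay": 0,"az": -56}
    - {"dx": 0.37,"dy": -0.055,"dz": 0,"ax": 0,"ay": 0,"az": -64}
    - {"dx": 0.4,"dy": -0.055,"dz": 0,"ax": 0,"ay": 0,"az": -71}
    - {"dx": 0.4,"dy": -0.055,"dz": 0,"ax": 0,"ay": 0,"az": -71}
    - {"dx": 0.4,"dy": -0.055,"dz": 0,"ax": 0,"ay": 0,"az": -71}
    - {"dx": 0.4,"dy": -0.055,"dz": 0,"ax": 0,"ay": 0,"az": -71}
  claw: 0

```text
t: 2.35
tool_pos: [620.9, 398.0, 222.5]
eef_rot: [0.167, 0.986, -0.001, 0.0]
wrist_force: [0.2, -0.3, 0.8]
gripper_width: 3.1
gripper_force: 0.0
```

Run:
```python
from h import *
c=cam('wrist'); im=cams.grab_frame('wrist'); cv2.imwrite('pics/w2.png',im[:,:,::-1])
print([(np.round(d['rect']).tolist(),round(d['score'],2)) for d in cams.search_frame('wrist','strip_switch')[:2]])
s=sensors.read_state();print(s['tool_pos'],s['t'],s['gripper_width'],s['wrist_force'],s['joint_positions'])
```

```text
[([316.0, 92.0, 350.0, 138.0], 0.72)]
[620.9884005  397.89088539 222.75599551] 2.45 0.9223251087403387 [0.57535149 0.119621   0.39051319] [-0.39713365  0.60276459 -0.37874889  1.34483333  0.22528907  1.23607808
  0.44688798]
```

View pics/w2.png

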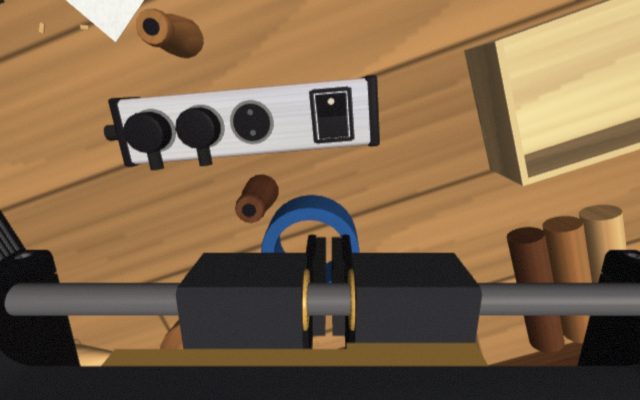

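Run:
```python
from h import *
c=cam('wrist');S=cam('side')
print('dot@57',atz(c,331,101,57),'centre@50',atz(c,332,115,50), 'tri',tri([ray(c,332,115),ray(S,220,347)]))
a,b=atz(c,118,99,45),atz(c,370,78,45);print('yaw',np.degrees(np.arctan2(*(b-a)[1::-1])))
a,b=atz(c,130,166,45),atz(c,371,147,45);print('yaw',np.degrees(np.arctan2(*(b-a)[1::-1])))
print(R.from_quat(sensors.read_state()['eef_rot']).as_matrix().round(3))
```

```text
dot@57 [556.87006847 421.66197187  57.        ] centre@50 [569.28185139 418.39499526  50.        ] tri [568.84911546 418.44692116  55.76666012]
yaw 75.31375279948765
yaw 75.32336799621243
[[-0.944  0.329  0.001]
 [ 0.329  0.944 -0.001]
 [-0.001 -0.001 -1.   ]]
```

Request:
apply_moves:
  series:
    - {"dx": 0.045,"dy": 0.001,"dz": 0.0,"ax": 0,"ay": 0,"az": -4.5}
    - {"dx": 0.0705,"dy": 0.001,"dz": 0.03,"ax": 0,"ay": 0,"az": -4.5}
    - {"dx": 0.0705,"dy": 0.001,"dz": 0.075,"ax": 0,"ay": 0,"az": -4.5}
    - {"dx": 0.0705,"dy": 0.001,"dz": 0.12,"ax": 0,"ay": 0,"az": -4.5}
    - {"dx": 0.0705,"dy": 0.001,"dz": 0.15,"ax": 0,"ay": 0,"az": -4.5}
    - {"dx": 0.0705,"dy": 0.001,"dz": 0.158,"ax": 0,"ay": 0,"az": -4.5}
    - {"dx": 0.0705,"dy": 0.001,"dz": 0.161,"ax": 0,"ay": 0,"az": -4.5}
    - {"dx": 0.0705,"dy": 0.001,"dz": 0.164,"ax": 0,"ay": 0,"az": -4.5}
    - {"dx": 0.0705,"dy": 0.001,"dz": 0.167,"ax": 0,"ay": 0,"az": -4.5}
    - {"dx": 0.0705,"dy": 0.001,"dz": 0.169,"ax": 0,"ay": 0,"az": -4.5}
    - {"dx": 0.0705,"dy": 0.001,"dz": 0.17,"ax": 0,"ay": 0,"az": -4.5}
    - {"dx": 0.0705,"dy": 0.001,"dz": 0.17,"ax": 0,"ay": 0,"az": -4.5}

```text
t: 3.65
tool_pos: [553.9, 424.6, 53.2]
eef_rot: [0.126, 0.992, 0.001, 0.0]
wrist_force: [-0.4, 0.7, 1.3]
gripper_width: 0.1
gripper_force: 0.6
```

Request:
apply_moves:
  series:
    - {"dx": 0,"dy": -0.001,"dz": 0.001,"ax": 0,"ay": 0,"az": 0}
    - {"dx": 0,"dy": -0.001,"dz": 0.002,"ax": 0,"ay": 0,"az": 0}
    - {"dx": 0,"dy": -0.001,"dz": 0.0025,"ax": 0,"ay": 0,"az": 0}
    - {"dx": 0,"dy": -0.001,"dz": 0.003,"ax": 0,"ay": 0,"az": 0}
    - {"dx": 0,"dy": -0.001,"dz": 0.003,"ax": 0,"ay": 0,"az": 0}

```text
t: 4.15
tool_pos: [553.8, 423.2, 50.6]
eef_rot: [0.126, 0.992, 0.0, 0.0]
wrist_force: [-1.0, 0.2, 4.9]
gripper_width: 0.5
gripper_force: 3.2
```

Request:
apply_moves:
  series:
    - {"dx": 0,"dy": 0,"dz": 0.0005,"ax": 0,"ay": 0,"az": 0}
    - {"dx": 0,"dy": 0,"dz": 0.001,"ax": 0,"ay": 0,"az": 0}
    - {"dx": 0,"dy": 0,"dz": 0.001,"ax": 0,"ay": 0,"az": 0}
    - {"dx": 0,"dy": 0,"dz": 0.001,"ax": 0,"ay": 0,"az": 0}

```text
t: 4.55
tool_pos: [553.8, 423.2, 50.1]
eef_rot: [0.126, 0.992, 0.0, 0.001]
wrist_force: [-0.9, -1.6, 8.6]
gripper_width: 0.6
gripper_force: 4.3
```

Request:
apply_moves:
  series:
    - {"dx": 0,"dy": 0,"dz": -0.02,"ax": 0,"ay": 0,"az": 0}
    - {"dx": 0,"dy": 0,"dz": -0.065,"ax": 0,"ay": 0,"az": 0}
    - {"dx": 0,"dy": 0,"dz": -0.11,"ax": 0,"ay": 0,"az": 0}
    - {"dx": -0.02,"dy": 0,"dz": -0.155,"ax": 0,"ay": 0,"az": 0}
    - {"dx": -0.06,"dy": 0,"dz": -0.18,"ax": 0,"ay": 0,"az": 0}
    - {"dx": -0.07,"dy": 0,"dz": -0.2,"ax": 0,"ay": 0,"az": 0}
    - {"dx": -0.07,"dy": 0,"dz": -0.2,"ax": 0,"ay": 0,"az": 0}

```text
t: 5.25
tool_pos: [624.6, 404.0, 251.1]
eef_rot: [0.129, 0.992, 0.001, 0.002]
wrist_force: [0.7, 0.2, -0.3]
gripper_width: 0.7
gripper_force: 0.0
```

Run:
```python
from h import *
im=cams.grab_frame('wrist')[60:230,240:440]; im0=cv2.imread('pics/w2.png')[60:230,240:440]
cv2.imwrite('pics/w3.png',cv2.resize(np.hstack([im0,im[:,:,::-1]]),None,fx=2,fy=2))
s=sensors.read_state();print(s['tool_pos'],s['t'],s['wrist_force'],R.from_quat(s['eef_rot']).as_matrix().round(3))
```

```text
[621.88584352 404.84549427 248.76998735] 5.3 [-0.15134893  0.33152338 -0.48846122] [[-0.968  0.252  0.001]
 [ 0.252  0.968  0.   ]
 [-0.001  0.001 -1.   ]]
```

View pics/w3.png

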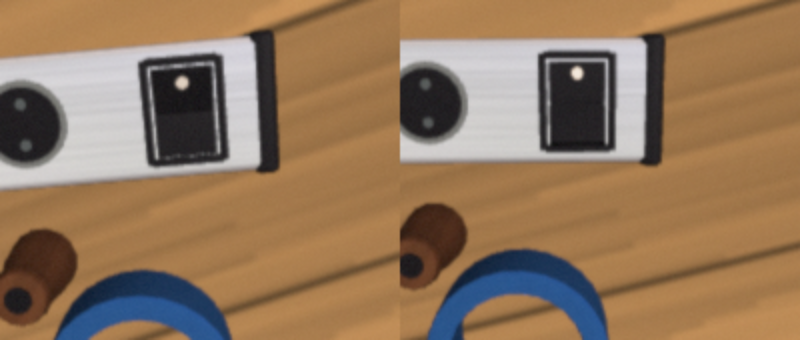

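Request:
apply_moves:
  series:
    - {"dx": -0.004,"dy": -0.02,"dz": -0.03,"ax": 0,"ay": 0,"az": 3}
    - {"dx": -0.012,"dy": -0.065,"dz": -0.05,"ax": 0,"ay": 0,"az": 7}
    - {"dx": -0.021,"dy": -0.11,"dz": -0.07,"ax": 0,"ay": 0,"az": 11}
    - {"dx": -0.029,"dy": -0.155,"dz": -0.09,"ax": 0,"ay": 0,"az": 15}
    - {"dx": -0.038,"dy": -0.2,"dz": -0.11,"ax": 0,"ay": 0,"az": 19}
    - {"dx": -0.046,"dy": -0.245,"dz": -0.12,"ax": 0,"ay": 0,"az": 23}
    - {"dx": -0.055,"dy": -0.29,"dz": -0.12,"ax": 0,"ay": 0,"az": 27}
    - {"dx": -0.063,"dy": -0.335,"dz": -0.12,"ax": 0,"ay": 0,"az": 31}
    - {"dx": -0.072,"dy": -0.38,"dz": -0.12,"ax": 0,"ay": 0,"az": 35}
    - {"dx": -0.08,"dy": -0.425,"dz": -0.12,"ax": 0,"ay": 0,"az": 39}
    - {"dx": -0.089,"dy": -0.47,"dz": -0.12,"ax": 0,"ay": 0,"az": 43}
    - {"dx": -0.097,"dy": -0.515,"dz": -0.12,"ax": 0,"ay": 0,"az": 47}
    - {"dx": -0.105,"dy": -0.56,"dz": -0.12,"ax": 0,"ay": 0,"az": 51}
    - {"dx": -0.114,"dy": -0.605,"dz": -0.12,"ax": 0,"ay": 0,"az": 55}
    - {"dx": -0.122,"dy": -0.65,"dz": -0.12,"ax": 0,"ay": 0,"az": 58}
    - {"dx": -0.131,"dy": -0.695,"dz": -0.12,"ax": 0,"ay": 0,"az": 61}
    - {"dx": -0.139,"dy": -0.74,"dz": -0.12,"ax": 0,"ay": 0,"az": 63}
    - {"dx": -0.148,"dy": -0.785,"dz": -0.12,"ax": 0,"ay": 0,"az": 63}
    - {"dx": -0.155,"dy": -0.823,"dz": -0.12,"ax": 0,"ay": 0,"az": 63}
    - {"dx": -0.155,"dy": -0.823,"dz": -0.12,"ax": 0,"ay": 0,"az": 63}

```text
t: 7.3
tool_pos: [561.5, -435.5, 364.2]
eef_rot: [0.629, 0.777, -0.002, -0.003]
wrist_force: [-0.4, -1.0, 0.3]
gripper_width: 0.7
gripper_force: 0.0
```

Run:
```python
from h import *
s=sensors.read_state();print(s['joint_vel'])
c=cam('wrist'); im=cams.grab_frame('wrist'); cv2.imwrite('pics/w4.png',im[:,:,::-1])
print([(np.round(d['rect']).tolist(),round(d['score'],2)) for d in cams.search_frame('wrist','collector_switch')[:2]])
s=sensors.read_state();print(s['tool_pos'],s['t'],s['wrist_force'],R.from_quat(s['eef_rot']).as_matrix().round(3))
```

```text
[-0.04813039 -0.03759783 -0.06506604  0.04022859 -0.04316683  0.01570991
 -0.03193728]
[([315.0, 68.0, 356.0, 129.0], 0.87), ([67.0, 25.0, 416.0, 283.0], 0.48)]
[ 564.57662264 -429.24151499  365.49870789] 7.4 [-0.01714345  1.32716868 -0.39351443] [[-0.216  0.976 -0.004]
 [ 0.976  0.216  0.004]
 [ 0.004 -0.003 -1.   ]]
```

View pics/w4.png

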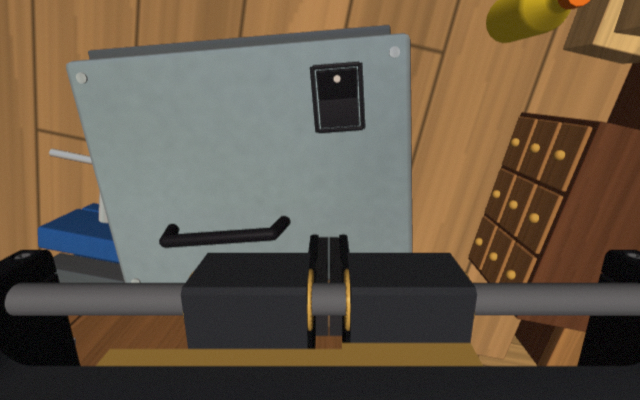

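Run:
```python
from h import *
S,C=cam('side'),cam('scene')
cams.grab_frame('wrist')
c=cam('wrist'); im=cams.grab_frame('wrist')
d=cams.search_frame('wrist','collector_switch')[0]; l,t,rr,b=map(int,d['rect']); print(d)
# dot: brightest blob; dark box: threshold
g=cv2.cvtColor(im,cv2.COLOR_RGB2GRAY); m=(g<75).astype(np.uint8); m[:t-15]=0;m[b+15:]=0;m[:,:l-15]=0;m[:,rr+15:]=0
q=cv2.minAreaRect(np.argwhere(m)[:,::-1].astype(np.float32)); print(q)
sub=g[t+4:b-4,l+4:rr-4]; yx=np.argwhere(sub>170); dot=yx.mean(0)[::-1]+[l+4,t+4]; print('dot',dot)
u,v=q[0]
print('centre@211',atz(c,u,v,211),'dot@219',atz(c,*dot,219),'tri',tri([ray(c,u,v),ray(C,211,242),ray(S,415,117)]))
w=cv2.boxPoints(q); P=[atz(c,*p,208) for p in w]
for i in range(4):
    e=P[(i+1)%4]-P[i]; print(np.linalg.norm(e),np.degrees(np.arctan2(e[1],e[0])))
s=sensors.read_state();print(s['tool_pos'],s['t'],R.from_quat(s['eef_rot']).as_matrix().round(3))
```

```text
{'rect': [307.0, 75.9, 348.4, 136.6], 'score': 0.8}
((331.3164367675781, 105.24557495117188), (67.05115509033203, 51.55222702026367), 86.18592071533203)
dot [330.  87.]
centre@211 [ 553.68773627 -363.26533586  211.        ] dot@219 [ 549.21066569 -348.72365756  219.        ] tri [ 552.14341532 -362.50387952  206.88074621]
44.26659367631463 16.173580725923358
57.29898111598445 -72.15975771229566
46.66797052034041 -163.63001418084096
57.43941190505172 105.44081463224168
[ 566.05342923 -427.40709694  367.69453739] 7.55 [[-0.22   0.976 -0.001]
 [ 0.976  0.22   0.002]
 [ 0.002 -0.    -1.   ]]
```

Request:
apply_moves:
  series:
    - {"dx": 0.03,"dy": 0.001,"dz": 0.0,"ax": 0,"ay": 0,"az": -2}
    - {"dx": 0.07,"dy": 0.001,"dz": 0.02,"ax": 0,"ay": 0,"az": -3.5}
    - {"dx": 0.083,"dy": 0.001,"dz": 0.06,"ax": 0,"ay": 0,"az": -3.5}
    - {"dx": 0.083,"dy": 0.001,"dz": 0.1,"ax": 0,"ay": 0,"az": -3.5}
    - {"dx": 0.083,"dy": 0.001,"dz": 0.125,"ax": 0,"ay": 0,"az": -3.5}
    - {"dx": 0.083,"dy": 0.001,"dz": 0.135,"ax": 0,"ay": 0,"az": -3.5}
    - {"dx": 0.083,"dy": 0.001,"dz": 0.14,"ax": 0,"ay": 0,"az": -3.5}
    - {"dx": 0.083,"dy": 0.001,"dz": 0.145,"ax": 0,"ay": 0,"az": -3.5}
    - {"dx": 0.083,"dy": 0.001,"dz": 0.148,"ax": 0,"ay": 0,"az": -3.5}
    - {"dx": 0.083,"dy": 0.001,"dz": 0.151,"ax": 0,"ay": 0,"az": -3.5}
    - {"dx": 0.083,"dy": 0.001,"dz": 0.153,"ax": 0,"ay": 0,"az": -3.5}
    - {"dx": 0.083,"dy": 0.001,"dz": 0.153,"ax": 0,"ay": 0,"az": -3.5}

```text
t: 8.75
tool_pos: [548.6, -348.8, 215.9]
eef_rot: [0.602, 0.799, 0.0, 0.0]
wrist_force: [0.7, 1.6, 0.7]
gripper_width: 0.1
gripper_force: 0.4
```

Request:
apply_moves:
  series:
    - {"dx": 0.001,"dy": 0,"dz": 0.001,"ax": 0,"ay": 0,"az": 0}
    - {"dx": 0.001,"dy": 0,"dz": 0.002,"ax": 0,"ay": 0,"az": 0}
    - {"dx": 0.001,"dy": 0,"dz": 0.003,"ax": 0,"ay": 0,"az": 0}
    - {"dx": 0.001,"dy": 0,"dz": 0.003,"ax": 0,"ay": 0,"az": 0}
    - {"dx": 0.001,"dy": 0,"dz": 0.003,"ax": 0,"ay": 0,"az": 0}

```text
t: 9.25
tool_pos: [547.9, -348.1, 212.5]
eef_rot: [0.602, 0.799, -0.0, 0.0]
wrist_force: [0.2, -0.6, 1.0]
gripper_width: 0.6
gripper_force: 0.4
```

Request:
apply_moves:
  series:
    - {"dx": 0,"dy": 0,"dz": 0.0005,"ax": 0,"ay": 0,"az": 0}
    - {"dx": 0,"dy": 0,"dz": 0.001,"ax": 0,"ay": 0,"az": 0}
    - {"dx": 0,"dy": 0,"dz": 0.0015,"ax": 0,"ay": 0,"az": 0}
    - {"dx": 0,"dy": 0,"dz": 0.0015,"ax": 0,"ay": 0,"az": 0}
    - {"dx": 0,"dy": 0,"dz": 0.0015,"ax": 0,"ay": 0,"az": 0}

```text
t: 9.75
tool_pos: [547.9, -348.1, 211.3]
eef_rot: [0.602, 0.799, -0.0, 0.0]
wrist_force: [-0.3, 0.3, 2.8]
gripper_width: 0.5
gripper_force: 1.4
```

Request:
apply_moves:
  series:
    - {"dx": 0,"dy": 0,"dz": 0.0005,"ax": 0,"ay": 0,"az": 0}
    - {"dx": 0,"dy": 0,"dz": 0.001,"ax": 0,"ay": 0,"az": 0}
    - {"dx": 0,"dy": 0,"dz": 0.0015,"ax": 0,"ay": 0,"az": 0}
    - {"dx": 0,"dy": 0,"dz": 0.0015,"ax": 0,"ay": 0,"az": 0}
    - {"dx": 0,"dy": 0,"dz": 0.0015,"ax": 0,"ay": 0,"az": 0}

```text
t: 10.25
tool_pos: [548.0, -348.0, 210.5]
eef_rot: [0.602, 0.799, 0.0, 0.0]
wrist_force: [-2.0, 0.9, 7.3]
gripper_width: 0.5
gripper_force: 3.3
```

Request:
apply_moves:
  series:
    - {"dx": 0,"dy": 0,"dz": -0.02,"ax": 0,"ay": 0,"az": 0}
    - {"dx": 0,"dy": 0,"dz": -0.065,"ax": 0,"ay": 0,"az": 0}
    - {"dx": 0,"dy": 0,"dz": -0.11,"ax": 0,"ay": 0,"az": 0}
    - {"dx": -0.03,"dy": 0,"dz": -0.14,"ax": 0,"ay": 0,"az": 0}
    - {"dx": -0.07,"dy": 0,"dz": -0.15,"ax": 0,"ay": 0,"az": 0}
    - {"dx": -0.08,"dy": 0,"dz": -0.155,"ax": 0,"ay": 0,"az": 0}
    - {"dx": -0.08,"dy": 0,"dz": -0.155,"ax": 0,"ay": 0,"az": 0}
    - {"dx": -0.08,"dy": 0,"dz": -0.155,"ax": 0,"ay": 0,"az": 0}

```text
t: 11.05
tool_pos: [570.0, -423.8, 363.2]
eef_rot: [0.602, 0.799, 0.0, -0.001]
wrist_force: [0.1, 0.3, -1.5]
gripper_width: 0.2
gripper_force: 0.0
```

Run:
```python
from h import *
im=cams.grab_frame('wrist')[30:200,230:430]; im0=cv2.imread('pics/w4.png')[30:200,230:430]
cv2.imwrite('pics/w5.png',cv2.resize(np.hstack([im0,im[:,:,::-1]]),None,fx=2,fy=2))
s=sensors.read_state();print(s['tool_pos'],s['t'],s['wrist_force'],R.from_quat(s['eef_rot']).as_matrix().round(3),s['joint_positions'])
```

```text
[ 570.04887042 -423.26376008  363.36983385] 11.1 [-0.65357739 -0.13106785  0.03266715] [[-0.277  0.961 -0.001]
 [ 0.961  0.277  0.002]
 [ 0.003 -0.001 -1.   ]] [ 0.54906771  0.45944141  0.04950826  1.23346988 -0.0232316   1.45152987
  0.87704329]
```

View pics/w5.png

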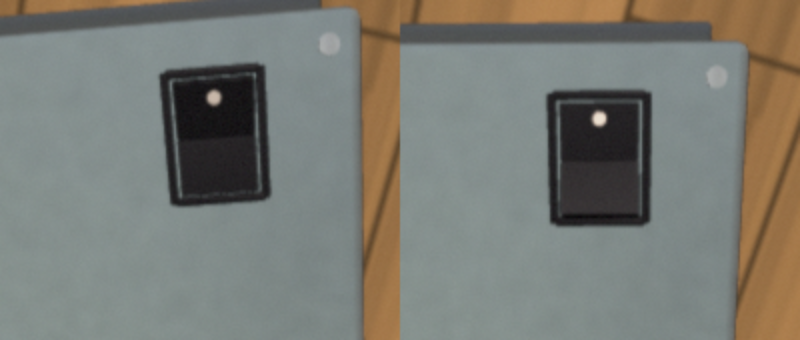

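Request:
apply_moves:
  series:
    - {"dx": 0.03,"dy": 0.011,"dz": 0,"ax": 0,"ay": 0,"az": -7}
    - {"dx": 0.07,"dy": 0.025,"dz": 0,"ax": 0,"ay": 0,"az": -15}
    - {"dx": 0.11,"dy": 0.04,"dz": 0,"ax": 0,"ay": 0,"az": -23}
    - {"dx": 0.15,"dy": 0.054,"dz": 0,"ax": 0,"ay": 0,"az": -31}
    - {"dx": 0.19,"dy": 0.068,"dz": 0.0,"ax": 0,"ay": 0,"az": -39}
    - {"dx": 0.23,"dy": 0.083,"dz": 0.02,"ax": 0,"ay": 0,"az": -47}
    - {"dx": 0.27,"dy": 0.097,"dz": 0.04,"ax": 0,"ay": 0,"az": -55}
    - {"dx": 0.31,"dy": 0.112,"dz": 0.06,"ax": 0,"ay": 0,"az": -63}
    - {"dx": 0.35,"dy": 0.126,"dz": 0.08,"ax": 0,"ay": 0,"az": -71}
    - {"dx": 0.385,"dy": 0.139,"dz": 0.1,"ax": 0,"ay": 0,"az": -71}
    - {"dx": 0.385,"dy": 0.139,"dz": 0.13,"ax": 0,"ay": 0,"az": -71}
    - {"dx": 0.385,"dy": 0.139,"dz": 0.133,"ax": 0,"ay": 0,"az": -71}
    - {"dx": 0.385,"dy": 0.139,"dz": 0.133,"ax": 0,"ay": 0,"az": -71}
    - {"dx": 0.385,"dy": 0.139,"dz": 0.133,"ax": 0,"ay": 0,"az": -71}
    - {"dx": 0.385,"dy": 0.139,"dz": 0.133,"ax": 0,"ay": 0,"az": -71}

```text
t: 12.6
tool_pos: [598.3, -17.3, 233.2]
eef_rot: [0.027, 1.0, -0.0, 0.001]
wrist_force: [-0.1, 0.5, -0.7]
gripper_width: 0.6
gripper_force: 0.0
```

Run:
```python
from h import *
cams.grab_frame('wrist')
c=cam('wrist'); im=cams.grab_frame('wrist'); cv2.imwrite('pics/w6.png',im[:,:,::-1])
print(cams.search_frame('wrist','carver_switch')[:1])
s=sensors.read_state();print(s['tool_pos'],s['t'],s['wrist_force'],R.from_quat(s['eef_rot']).as_matrix().round(3),s['joint_positions'])
```

```text
[{'rect': [309.0, 76.0, 351.9, 129.5], 'score': 0.58}]
[597.91783404 -16.98442792 232.55401504] 12.75 [-0.70671395  0.57462075 -0.44956748] [[-0.999  0.053  0.002]
 [ 0.053  0.999 -0.   ]
 [-0.002 -0.    -1.   ]] [ 0.20576722  0.3547066  -0.32263285  1.69878764  0.12378701  1.10634383
  1.36386407]
```

View pics/w6.png

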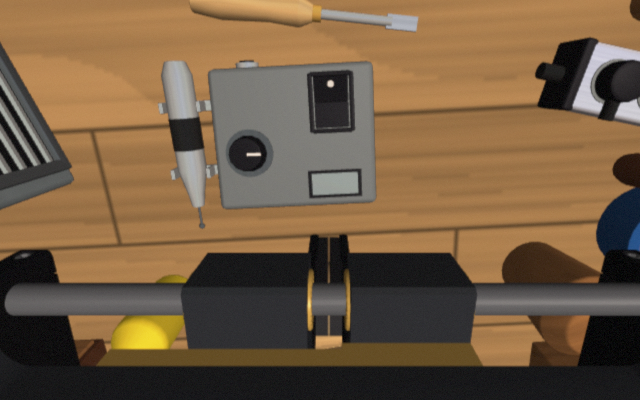

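Run:
```python
from h import *
c=cam('wrist');S=cam('side');C=cam('scene')
print(atz(c,331,102,68),atz(c,330,84,76),tri([ray(c,331,102),ray(S,348,231),ray(C,318,218)]))
def ang(a,b,z1,z2):
    e=atz(c,*b,z2)-atz(c,*a,z1);print(np.linalg.norm(e),np.degrees(np.arctan2(e[1],e[0])))
ang((209,70),(372,62),60,60);ang((221,209),(376,200),76,76);ang((308,72),(351,70),66,66);ang((311,133),(355,131),72,72)
```

```text
[530.37782878 -12.07114562  68.        ] [515.05334066 -12.19285674  76.        ] [528.39731835 -10.63565255  69.93204681]
145.67062740042041 89.53967973913096
148.07949964596756 90.40517227632301
37.8260396317051 89.41567251039538
39.9103616925738 89.48474433408144
```

Request:
apply_moves:
  series:
    - {"dx": 0.03,"dy": 0,"dz": 0.0,"ax": 0,"ay": -2,"az": -1}
    - {"dx": 0.07,"dy": 0,"dz": 0.02,"ax": 0,"ay": -5,"az": -2}
    - {"dx": 0.087,"dy": 0.0005,"dz": 0.06,"ax": 0,"ay": -6.9,"az": -3}
    - {"dx": 0.087,"dy": 0.0005,"dz": 0.1,"ax": 0,"ay": -6.9,"az": -3}
    - {"dx": 0.087,"dy": 0.0005,"dz": 0.13,"ax": 0,"ay": -6.9,"az": -3}
    - {"dx": 0.087,"dy": 0.0005,"dz": 0.145,"ax": 0,"ay": -6.9,"az": -3}
    - {"dx": 0.0855,"dy": 0.0005,"dz": 0.15,"ax": 0,"ay": -6.9,"az": -3}
    - {"dx": 0.085,"dy": 0.0005,"dz": 0.154,"ax": 0,"ay": -6.9,"az": -3}
    - {"dx": 0.085,"dy": 0.0005,"dz": 0.157,"ax": 0,"ay": -6.9,"az": -3}
    - {"dx": 0.085,"dy": 0.0005,"dz": 0.159,"ax": 0,"ay": -6.9,"az": -3}
    - {"dx": 0.0845,"dy": 0.0005,"dz": 0.16,"ax": 0,"ay": -6.9,"az": -3}
    - {"dx": 0.0845,"dy": 0.0005,"dz": 0.16,"ax": 0,"ay": -6.9,"az": -3}
    - {"dx": 0.0845,"dy": 0.0005,"dz": 0.16,"ax": 0,"ay": -6.9,"az": -3}

```text
t: 14.05
tool_pos: [513.3, -11.5, 71.9]
eef_rot: [-0.0, 0.998, -0.002, 0.06]
wrist_force: [-1.2, -0.4, 2.3]
gripper_width: 0.2
gripper_force: 0.6
```

Request:
apply_moves:
  series:
    - {"dx": 0,"dy": 0,"dz": 0.001,"ax": 0,"ay": 0,"az": 0}
    - {"dx": 0,"dy": 0,"dz": 0.002,"ax": 0,"ay": 0,"az": 0}
    - {"dx": 0,"dy": 0,"dz": 0.003,"ax": 0,"ay": 0,"az": 0}
    - {"dx": 0,"dy": 0,"dz": 0.003,"ax": 0,"ay": 0,"az": 0}
    - {"dx": 0,"dy": 0,"dz": 0.003,"ax": 0,"ay": 0,"az": 0}

```text
t: 14.55
tool_pos: [513.5, -11.5, 68.7]
eef_rot: [-0.0, 0.998, -0.002, 0.06]
wrist_force: [-1.0, -0.4, 3.4]
gripper_width: 0.4
gripper_force: 1.5
```

Request:
apply_moves:
  series:
    - {"dx": 0,"dy": 0,"dz": 0.0005,"ax": 0,"ay": 0,"az": 0}
    - {"dx": 0,"dy": 0,"dz": 0.001,"ax": 0,"ay": 0,"az": 0}
    - {"dx": 0,"dy": 0,"dz": 0.001,"ax": 0,"ay": 0,"az": 0}
    - {"dx": 0,"dy": 0,"dz": 0.001,"ax": 0,"ay": 0,"az": 0}

```text
t: 14.95
tool_pos: [513.6, -11.5, 67.9]
eef_rot: [-0.0, 0.998, -0.002, 0.06]
wrist_force: [-3.5, 0.1, 6.9]
gripper_width: 0.3
gripper_force: 3.2
```

Request:
apply_moves:
  series:
    - {"dx": 0,"dy": 0,"dz": 0.0005,"ax": 0,"ay": 0,"az": 0}
    - {"dx": 0,"dy": 0,"dz": 0.0005,"ax": 0,"ay": 0,"az": 0}
    - {"dx": 0,"dy": 0,"dz": -0.02,"ax": 0,"ay": 0,"az": 0}
    - {"dx": 0,"dy": 0,"dz": -0.06,"ax": 0,"ay": 0,"az": 0}
    - {"dx": 0,"dy": 0,"dz": -0.1,"ax": 0,"ay": 2,"az": 0}
    - {"dx": -0.04,"dy": 0,"dz": -0.14,"ax": 0,"ay": 4.5,"az": 0}
    - {"dx": -0.08,"dy": 0,"dz": -0.16,"ax": 0,"ay": 6.9,"az": 0}
    - {"dx": -0.1,"dy": 0,"dz": -0.165,"ax": 0,"ay": 6.9,"az": 0}
    - {"dx": -0.1,"dy": 0,"dz": -0.165,"ax": 0,"ay": 6.9,"az": 0}
    - {"dx": -0.1,"dy": 0,"dz": -0.165,"ax": 0,"ay": 6.9,"az": 0}
    - {"dx": -0.1,"dy": 0,"dz": -0.165,"ax": 0,"ay": 6.9,"az": 0}

```text
t: 16.05
tool_pos: [591.4, -11.0, 242.1]
eef_rot: [-0.0, 1.0, -0.002, -0.001]
wrist_force: [0.8, 0.2, -0.1]
gripper_width: 0.1
gripper_force: 0.0
```

Run:
```python
from h import *
im=cams.grab_frame('wrist')[:240,180:430]; im0=cv2.imread('pics/w6.png')[:240,180:430]
cv2.imwrite('pics/w7.png',cv2.resize(np.hstack([im0,im[:,:,::-1]]),None,fx=1.6,fy=1.6))
s=sensors.read_state();print(s['tool_pos'],s['t'],s['wrist_force'])
```

```text
[591.43502712 -11.05810454 242.33015474] 16.1 [ 0.02978168 -0.37648088  0.25167808]
```

View pics/w7.png

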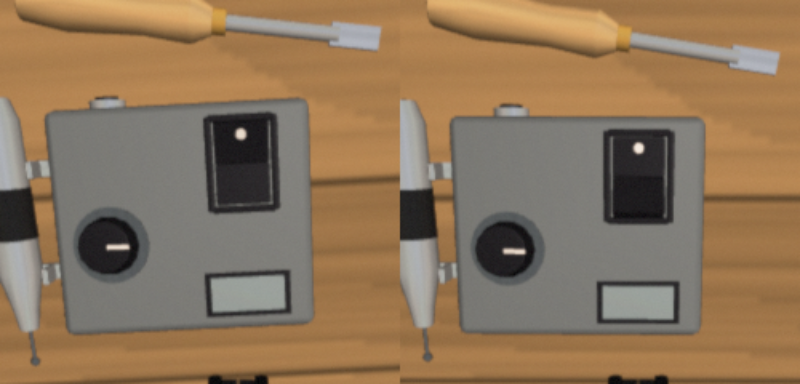

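The carver's rocker has flipped: the shading of its halves has swapped, with the dot at about (638,148). The knob mark, gouge and handpiece are unmoved, and the hand is clear.

```bash
python3 -c "
from plant import ticket; print(ticket.sign_off())"
```

```text
the job is handed in; nothing more can be done
None
```

I pressed all three switches on in order (power strip, dust collector, carver), and the wrist pictures and press forces agree with that; the loose things I could see were unmoved, the hand was clear, and I handed the job in at about 16 s, with no verdict returned.

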